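Open the cleaner canister's safety cap

TASK

Take the blue cleaner canister by its carrying handle, lift it clear of the steel riser, stand it upright on the middle of the black rubber mat beside it and let go of it. Then grip its red safety cap, push it down firmly and, keeping it pushed, twist it counter-clockwise (seen from above) about a fifth of a turn until it is free, lift it straight up and finish still holding it in the gripper about a hand's breadth above the open neck, without putting it down. The canister stays standing on the mat, never tipped over, and the other things are left where they are.

Things in the scene. Friction and masses are not known exactly. Their poses are not given: they have to be found in the camera images.
- riser: Low steel riser stand, fixed, top plate 250 x 150 mm, 80 mm high; origin under its centre, x along its length.
- mat: Black rubber mat, fixed, 300 (x) x 200 (y) x 4 mm thick; origin under its centre.
- canister: Blue plastic canister, loose, 0.5 to 0.9 kg, body 220 (x) x 100 (y) x 120 mm high; starts on the riser. Origin at the centre of its underside, z up, x towards its rear; the neck and red cap stand at the front end (-x), the carrying handle over the middle and rear. The centre of mass is close under the handle's grip point.
- canister_handle (a point): Grip point on the carrying handle, 165 mm above the canister's underside and 20 mm behind its middle; axes as the canister's. The handle is a straight bar along the canister's x, 16 mm wide (y), 18 mm high, with 37 mm free height below the bar and 82 mm free length between its posts.
- canister_neck (a point): Centre of the top rim of the neck, 146 mm above the canister's underside and 80 mm in front (-x) of its middle; axes as the canister's. This is the cap's axis; the nearest handle post is 50 mm behind it, and the handle's top is 174 mm above the underside.
- cap: The cap as a whole; origin at the centre of its lower edge, z up. Push-and-turn lock: a spring holds it up with 8 N (0.8 N more per mm). Push it down at least 3.5 mm (bottoms at 6 mm, 13 N), keep it down and turn it counter-clockwise seen from above; from 0.75 to 2.2 rad of turn it lifts straight out. It cannot turn clockwise. The pressed canister does not turn along.
- cap_mid (a point): Centre (half-way up) of the red ribbed safety cap, 50 mm in diameter, 34 mm high, loose, 40 g. Locked, it is 155 mm above the canister's underside, its lower edge 18 mm above the canister's top face, its axes parallel to the canister's.
- popper: Bystander to leave alone: chrome popcorn popper with black knob and side grips, 184 mm across, 192 mm high; origin at the centre of its underside.
- bowls: Bystander to leave alone: stack of three bamboo bowls, 148 mm across, 78 mm high; origin at the centre of its underside.
- shaker: Bystander to leave alone: small glass shaker with steel twist cap, 48 mm across, 100 mm high; origin at the centre of its underside.
- lid_silicone: Bystander to leave alone: round green silicone lid lying flat, 170 mm across, 11 mm thick, with a knob to 27 mm; origin at the centre of its underside.
Not all that is in view belongs to the job. Of the things like the cap, leave any that is turquoise; of the rest the larger one is meant.

How it is judged:
By the outcome, as a careful person would: the job done as asked, in the order asked, and still so for the second after the job is handed in, while the arm keeps its last pose, push and grip.
It also fails if it takes over 64 s, if anything falls off the work surface, if the arm or the gripper's body presses on something with over 40 N, if the wrist force passes 120 N, or if a joint passes its speed limit or range.

ROBOT

A 6-joint arm with a two-finger parallel gripper is mounted at the origin on the work surface. World frame = base frame: x ahead of the robot, y to its left, z up, the work surface at z = 0. Lengths are in mm, angles in degrees, forces in N, time in s.
With the tool pointing down it reaches from about 375 to 750 mm from the base axis. Payload 9 kg.
Tool frame: the origin (TCP) lies at the very end of the fingers, on their centre line; the grasp point (between the pads) lies 19 mm behind it; z points along the fingers, y is the line along which they close (so a half turn about z gives the same grasp; the last joint's range is limited). The gripper opens to 85 mm and grips with 20 to 120 N. Pads are 22 mm wide; open, the fingers measure 114 mm over their backs; the gripper's body (76 mm by 85 mm) begins 54 mm behind the grasp point. The pads swing forward as they close: fully open they stand 13 mm farther back than shut.
Start: joints at [53.933, 5.964, 5.575, 89.605, 0, 77.527], TCP at [240.163, 549.871, 231.331] pointing down, gripper open.
Joint ranges: [-171.21, 171.21], [-48.23, 106.86], [-62.78, 66.21], [-105.2, 120.99], [-86.42, 89.51], [-180, 180]. Speed limits (degrees/s): [127.2, 127.2, 147.25, 180, 180, 180].

INTERFACE

Orientations are given as [roll, pitch, yaw] about the fixed x, y, z axes, in that order (R = Rz(yaw) Ry(pitch) Rx(roll)).
In Python, from bench import bot gives the robot as it stands.
- The arm moves only by the shell command python3 -m crank 'ROWS'. ROWS is text: rows parted by semicolons, each of 5 numbers parted by spaces: the finger opening in mm, from 0 to 85.4, then the shift along the tool's x, y, z in mm, then the turn about the tool's z in rad. In form: hand x y z twist; .... A call has 1 to 10 rows; each row is the pose to reach, as a shift and turn from the pose commanded when the call began, along the tool's axes at that moment; what a row does not reach only later rows make up. A row lasts 1/8 s, in which the tool goes at most 62.5 mm and 10.7 degrees, less where a joint would pass 70% of its speed; a pose out of reach is approached as far as the arm can. A call with a gripper value outside its range is refused whole. The fingers move at their own pace and stop on an object; the grip force is fixed at half the most. Time passes only in rows, so rows that repeat a pose let the fingers close. It gives the time, the measured TCP pose, the force, the opening and the grip force at its end, in the units of the state.
- bot.read_state(): the state, without advancing time (a new reading comes with each control period).
- bot.grab_frame(name): name is "side" or "top" or "wrist"; returns a dict with "image" (384x512x3 uint8, red, green, blue), "fx", "fy", "cx", "cy" (pixels), "rvec" (rotation vector, rad) and "tvec" (3), from world to camera coordinates, as OpenCV has them. Camera axes: x right, y down, z forward; pixel columns grow to the right and rows downward; lengths in mm; the calibration is good to about 2 mm. The wrist camera is an equidistant fisheye: a pixel r from the principal point sees the ray r / f radians off the axis. A picture is of the moment at which its call begins. There is no depth.
- bot.finish_job(): hands the job in; it is judged then, once.
The state is a dict: "time_s": time; "joint_positions": joint angles; "dq": joint speeds; "tau": joint torques, N m; "eef_pos": TCP position; "eef_rot": TCP orientation; "wrist_force": force on the tool from outside, world axes, zero at the start; "wrist_torque": the same for the moment, N m; "grip_width": finger opening in mm; "gripper_force": force on a finger pad.
Only numpy, scipy, OpenCV 4.12 (cv2) and the standard library are available. Lean on these libraries where they do the work, as an engineer would, in place of code of your own. Each camera call takes 0.05 s, during which the arm holds its last target. There are 200 camera calls.

## Working session

There is one attempt and no reset: what is moved stays moved. The work goes in short steps, Python scripts to look and compute and a shell command to move; the robot and the scene stay as the last step left them, time stands still between calls to the robot, and variables do not carry over. Pictures are saved under pics/ and viewed, at most 10 in all, crops included, and the job is handed in when it is done.

```bash
ls; mkdir -p pics; cat > h.py <<'E'
import cv2,numpy as np
from bench import bot
def grab(n):
    f=bot.grab_frame(n); return f
def save(f,name,crop=None,s=1):
    im=f["image"][:,:,::-1]
    if crop: im=im[crop[1]:crop[3],crop[0]:crop[2]]
    cv2.imwrite("pics/"+name,cv2.resize(im,None,fx=s,fy=s))
def ray(f,u,v):
    R=cv2.Rodrigues(np.array(f["rvec"],float))[0];t=np.array(f["tvec"],float).ravel()
    return -R.T@t, R.T@np.array([(u-f["cx"])/f["fx"],(v-f["cy"])/f["fy"],1])
def onz(f,u,v,z):
    c,d=ray(f,u,v); return c+d*(z-c[2])/d[2]
def proj(f,P):
    R=cv2.Rodrigues(np.array(f["rvec"],float))[0];p=R@np.array(P,float)+np.array(f["tvec"],float).ravel()
    return f["fx"]*p[0]/p[2]+f["cx"],f["fy"]*p[1]/p[2]+f["cy"]
E
python3 - <<'E'
from h import *
fs=[grab(n) for n in("side","top")]
import pickle;pickle.dump(fs,open("f.pkl","wb"))
for f,n in zip(fs,("side","top")):
    save(f,n+"0.png",s=1.5); print(ray(f,256,192))
print(bot.read_state())
E
```

```text
pics
(array([ 279.88893381, -775.34958349,  928.10257493]), array([ 0.26849747,  0.68719165, -0.67505607]))
(array([ 370.54718627,   15.13312309, 1837.59278478]), array([ 0.09504948, -0.00472043, -0.99566105]))
{'time_s': 0.1, 'joint_positions': array([5.39339770e+01, 5.99373523e+00, 5.53343135e+00, 8.96053393e+01,
       1.04468391e-03, 7.75249833e+01]), 'dq': array([-0.04992887, -0.01942527,  0.07763209, -0.08534092,  0.03363148,
       -0.04299063]), 'tau': array([ 4.83754469e-03, -5.58205712e+01,  5.04722786e+01,  1.30088063e-02,
       -3.49166021e-04, -1.47479639e-06]), 'eef_pos': array([239.95253052, 549.61635769, 230.63343735]), 'eef_rot': array([-1.79936132e+02, -1.51998465e-02,  1.56408985e+02]), 'wrist_force': array([-0.96929646,  0.11230546,  1.04718333]), 'wrist_torque': array([ 0.01794795, -0.0137747 , -0.06209658]), 'gripper_force': 0.0, 'grip_width': 85.67450255582371}
```

View pics/side0.png

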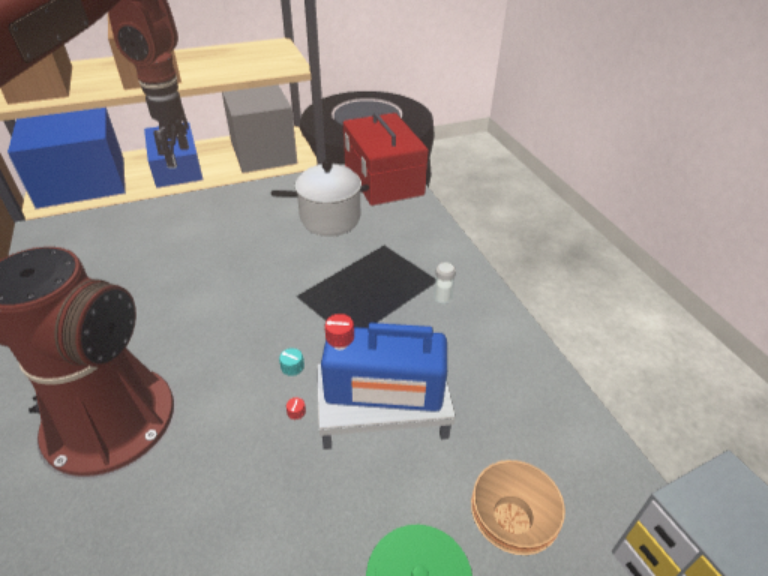

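View pics/top0.png

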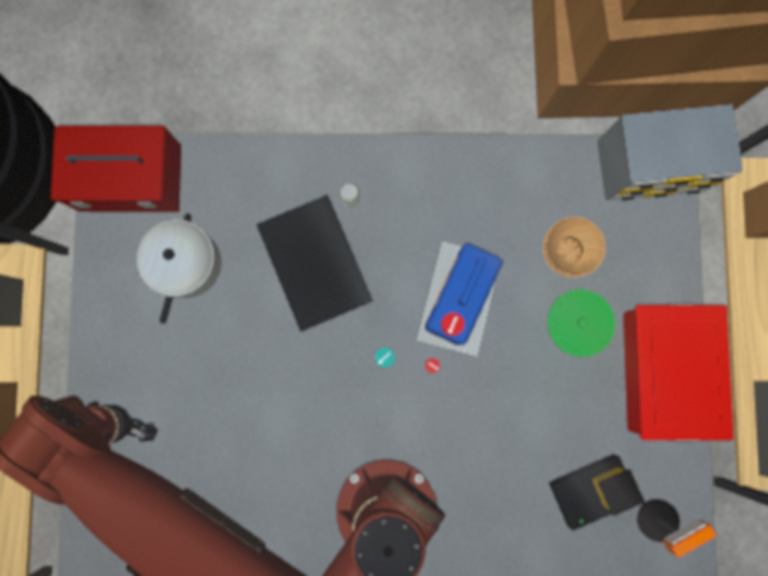

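Side view (768x576 picture pixels): possible caps are the large red cap on the canister at (339,330), the turquoise cap at (291,361) and the small red one at (296,408). I choose the large red one on the canister. The mat is at (368,288).

```bash
cat > m.py <<'E'
from h import *
def red(f,lo=(0,0),hi=(512,384)):
    h=cv2.cvtColor(f["image"],cv2.COLOR_RGB2HSV)
    m=(((h[...,0]<8)|(h[...,0]>172))&(h[...,1]>150)&(h[...,2]>120)).astype(np.uint8); return win(m,lo,hi)
def blue(f,lo,hi):
    h=cv2.cvtColor(f["image"],cv2.COLOR_RGB2HSV)
    return win(((h[...,0]>105)&(h[...,0]<130)&(h[...,1]>130)).astype(np.uint8),lo,hi)
def black(f,lo,hi):
    return win((f["image"].max(2)<60).astype(np.uint8),lo,hi)
def win(m,lo,hi):
    o=np.zeros_like(m);o[lo[1]:hi[1],lo[0]:hi[0]]=m[lo[1]:hi[1],lo[0]:hi[0]];return o
def big(m):
    return max(cv2.findContours(m,cv2.RETR_EXTERNAL,cv2.CHAIN_APPROX_NONE)[0],key=cv2.contourArea)
E
python3 - <<'E'
from m import *;import pickle
s,t=pickle.load(open("f.pkl","rb"))
c=big(red(t,(280,190),(330,240)));(u,v),r=cv2.minEnclosingCircle(c);print("cap top",u,v,r,onz(t,u,v,252))
def rect(c,z):
    P=np.array([onz(t,*p[0],z)[:2] for p in c],np.float32);return cv2.minAreaRect(P),cv2.boxPoints(cv2.minAreaRect(P))
b=rect(big(blue(t,(270,140),(350,250))|red(t,(270,190),(330,240))),200);print("can",b)
m=rect(big(black(t,(160,120),(260,230))),4);print("mat",m)
c=big(red(s,(205,200),(250,240)));x,y,w,h=cv2.boundingRect(c);print("side cap",x,y,w,h)
C=onz(t,u,v,252);print("proj of cap centre in side",proj(s,[C[0],C[1],235]),x+w/2,y+h/2)
save(s,"crop.png",(170,190,320,310),4)
E
```

```text
cap top 300.0 215.0 6.708303928375244 [ 446.70414954 -135.71554274  252.        ]
can (((514.9239501953125, -172.15496826171875), (94.65443420410156, 215.61851501464844), 64.6448745727539), array([[ 397.23303, -168.75632],
       [ 592.0812 , -261.0901 ],
       [ 632.61487, -175.55362],
       [ 437.76672,  -83.21985]], dtype=float32))
mat (((607.8238525390625, 195.1592559814453), (290.6502990722656, 167.95254516601562), 23.053041458129883), array([[441.2203  , 215.52254 ],
       [506.98764 ,  60.982224],
       [774.42737 , 174.79597 ],
       [708.66003 , 329.3363  ]], dtype=float32))
side cap 217 209 19 22
proj of cap centre in side (np.float64(225.92917088775823), np.float64(217.55122583623825)) 226.5 220.0
```

View pics/crop.png

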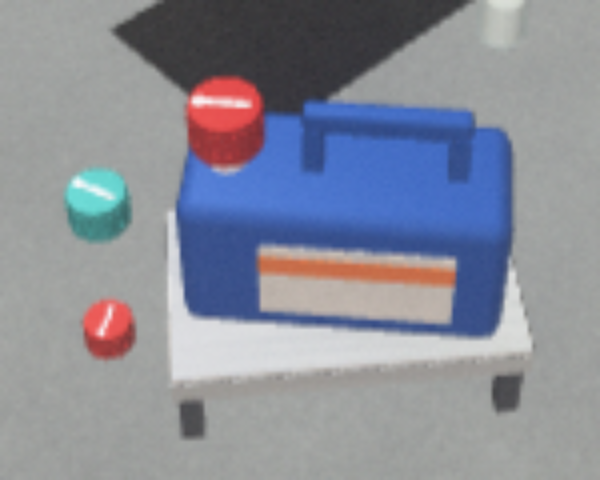

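The crop confirms it: the large red cap on the canister is at crop (226,122), well larger than the loose red one at (108,330). The turquoise one is at (98,205).

```bash
cat > go.py <<'E'
import sys,numpy as np
from h import *
from scipy.spatial.transform import Rotation as Ro
def to(p,yaw,st=None):
    s=st or bot.read_state();R=Ro.from_euler("xyz",s["eef_rot"],degrees=True)
    d=R.inv().apply(np.array(p,float)-s["eef_pos"]);w=-np.radians((yaw-s["eef_rot"][2]+180)%360-180)
    print("shift",d.round(1),"twist",round(w,3),"t",round(s["time_s"],2),"at",s["eef_pos"].round(1),s["eef_rot"].round(1))
if __name__=="__main__":
    a=list(map(float,sys.argv[1:]));to(a[:3],a[3])
E
python3 - <<'E'
from m import *;import pickle
s,t=pickle.load(open("f.pkl","rb"))
for th in(60,75,85):
  for f,lo,hi in((t,(160,120),(260,230)),(s,(190,155),(300,225))):
    m=win((f["image"].max(2)<th).astype(np.uint8),lo,hi)
    P=np.array([onz(f,*p[0],4)[:2] for p in big(m)],np.float32);print(th,cv2.minAreaRect(P))
E
python3 go.py 535 -180 330 154.6
```

```text
60 ((607.8238525390625, 195.1592559814453), (290.6502990722656, 167.95254516601562), 23.053041458129883)
60 ((638.2404174804688, 182.1653289794922), (243.1868133544922, 171.1658477783203), 34.59138107299805)
75 ((612.0445556640625, 185.40147399902344), (294.16632080078125, 193.73788452148438), 23.060440063476562)
75 ((609.3287353515625, 180.11236572265625), (295.5348205566406, 194.6888427734375), 23.10308265686035)
85 ((612.129638671875, 184.94131469726562), (295.587158203125, 195.08766174316406), 23.088274002075195)
85 ((610.3989868164062, 179.54249572753906), (296.81011962890625, 197.15008544921875), 23.246015548706055)
shift [-562.4 -550.7  -98.9] twist 0.032 t 0.1 at [240.  549.6 230.6] [-179.9   -0.   156.4]
```

```bash
python3 -m crank '85 -10 -10 -55 0;85 -45 -45 -95 0;85 -85 -85 -99 0;85 -127 -125 -99 0;85 -170 -167 -99 0;85 -213 -209 -99 0;85 -256 -251 -99 0;85 -299 -293 -99 0.01;85 -342 -335 -99 0.02;85 -385 -377 -99 0.03'; python3 go.py 535 -180 330 154.6
```

```text
time_s: 1.35
eef_pos: [442.4, 48.3, 330.2]
eef_rot: [180.0, 0.0, 154.7]
wrist_force: [0.8, 0.0, 0.0]
grip_width: 85.0
gripper_force: 0.0
shift [-181.4 -166.7    0.2] twist 0.001 t 1.35 at [442.4  48.3 330.2] [180.    0.  154.7]
```

```bash
python3 -m crank '85 -43 -40 0 0;85 -86 -80 0 0;85 -130 -120 0 0;85 -165 -152 0 0;85 -181 -167 0 0;85 -181 -167 0 0;85 -181 -167 0 0'; python3 - <<'E'
from h import *
f=grab("wrist");save(f,"w1.png",s=1.5);import pickle;pickle.dump(f,open("w1.pkl","wb"))
print(f["fx"],f["cx"],f["cy"],f["rvec"],f["tvec"],f["image"].shape)
R=cv2.Rodrigues(np.array(f["rvec"],float))[0];print(-R.T@np.array(f["tvec"],float).ravel(),R)
E
```

```text
time_s: 2.22
eef_pos: [534.1, -177.4, 330.2]
eef_rot: [180.0, -0.0, 154.7]
wrist_force: [-0.6, -0.2, 0.4]
grip_width: 84.5
gripper_force: 0.0
297.3186396354542 255.83803332499517 192.79354982495914 [-2.41172359 -1.52728595 -0.25197334] [ -68.0686143  -601.49499703  293.44572206] (384, 512, 3)
[ 458.84858651 -141.71423071  471.07856136] [[ 4.27506873e-01  9.04012097e-01  4.04794805e-05]
 [ 8.56116910e-01 -4.04871643e-01  3.21158512e-01]
 [ 2.90347569e-01 -1.37262816e-01 -9.47025453e-01]]
```

View pics/w1.png

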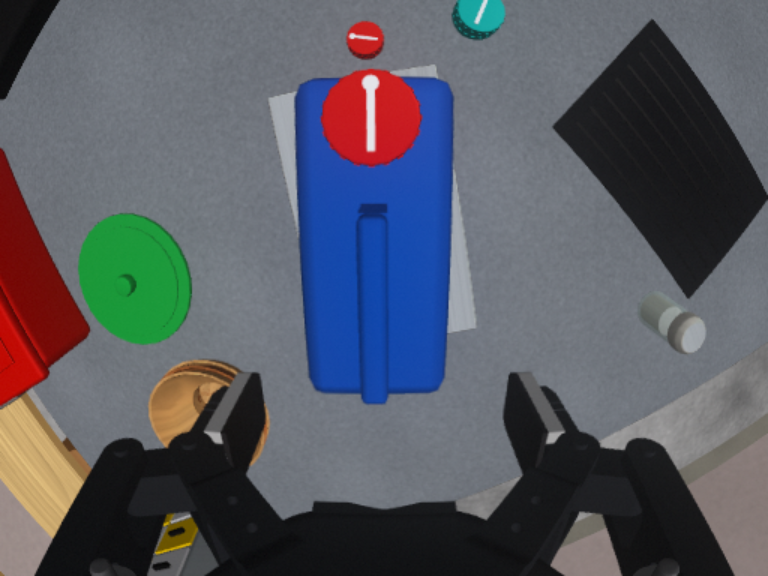

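The wrist view shows the cap top at (371,117), the handle bar running from (373,210) to (375,400), and the canister's rear corners near (315,388) and (440,388).

```bash
cat >> m.py <<'E'
def won(f,u,v,z):
    x=np.array([[[ (u-f["cx"])/f["fx"],(v-f["cy"])/f["fy"] ]]]);r=np.hypot(*x[0,0]);x=x[0,0]/max(r,1e-9)
    R=cv2.Rodrigues(np.array(f["rvec"],float))[0];c=-R.T@np.array(f["tvec"],float).ravel()
    d=R.T@np.array([np.sin(r)*x[0],np.sin(r)*x[1],np.cos(r)]);return c+d*(z-c[2])/d[2]
E
python3 - <<'E'
from m import *;import pickle
f=pickle.load(open("w1.pkl","rb"))
c=big(red(f,(200,40),(290,115)));P=np.array([won(f,*p[0],252)[:2] for p in c],np.float32);C,r=cv2.minEnclosingCircle(P);print("cap",C,r)
for n,u,v,z in(("post",373,212,254),("end",374,380,254),("endlow",375,400,254)): print(n,won(f,u/1.5,v/1.5,z))
a=won(f,373/1.5,215/1.5,254);b=won(f,374.5/1.5,395/1.5,254);d=b-a
print("yaw bar",np.degrees(np.arctan2(d[1],d[0])),np.linalg.norm(d))
c=big(blue(f,(190,30),(310,275))|red(f,(200,40),(290,115)));P=np.array([won(f,*p[0],200)[:2] for p in c],np.float32);print(cv2.minAreaRect(P),cv2.boxPoints(cv2.minAreaRect(P)))
E
```

```text
cap (444.2756652832031, -141.78573608398438) 24.285018920898438
post [ 487.0278998  -160.86351903  254.        ]
end [ 571.65469225 -201.10038797  254.        ]
endlow [ 584.00073569 -206.45213977  254.        ]
yaw bar -25.310826404803407 102.22449216667111
((515.9242553710938, -175.27720642089844), (94.993896484375, 223.31703186035156), 65.08946990966797) [[ 394.6479  -171.32452]
 [ 597.18896 -265.3862 ]
 [ 637.2006  -179.22989]
 [ 434.65955  -85.16821]]
```

```bash
python3 go.py 535 -184 226 154.9
```

```text
shift [ -3.7  -5.8 104.5] twist -0.003 t 2.27 at [ 534.1 -177.2  330.5] [180.   -0.  154.7]
```

```bash
python3 -m crank '85 -3.5 -6 30 0;85 -3.5 -6 60 0;85 -3.5 -6 85 0;85 -3.5 -6 104 0;85 -3.5 -6 104 0;10 -3.5 -6 104 0;10 -3.5 -6 104 0;10 -3.5 -6 104 0;10 -3.5 -6 104 0;10 -3.5 -6 104 0'; python3 go.py 535 -184 226 154.9
```

```text
time_s: 3.52
eef_pos: [535.1, -185.0, 226.7]
eef_rot: [180.0, 0.0, 154.7]
wrist_force: [0.5, 0.6, 3.2]
grip_width: 15.0
gripper_force: 60.2
shift [0.5 0.8 0.7] twist -0.004 t 3.52 at [ 535.1 -185.   226.7] [180.    0.  154.7]
```

```bash
python3 -m crank '10 0 0 -8 0;10 0 0 -20 0;10 0 0 -35 0;10 0 0 -50 0;10 0 0 -60 0;10 0 0 -60 0;10 0 0 -60 0'; python3 - <<'E'
from m import *
from go import to
f=grab("side");save(f,"s2.png",s=1.5)
y=23.1;d=np.array([np.cos(np.radians(y)),np.sin(np.radians(y))]);g=np.array([611,182])+20*d;print(g)
to([*g,290],y+180)
E
```

```text
time_s: 4.4
eef_pos: [534.8, -184.9, 285.8]
eef_rot: [180.0, -0.0, 154.7]
wrist_force: [0.1, 0.0, -8.4]
grip_width: 14.9
gripper_force: 58.7
[629.39642995 189.84674233]
shift [ 74.6 379.2  -4.2] twist -0.845 t 4.45 at [ 534.7 -184.9  285.6] [ 1.800e+02 -1.000e-01  1.547e+02]
```

View pics/s2.png

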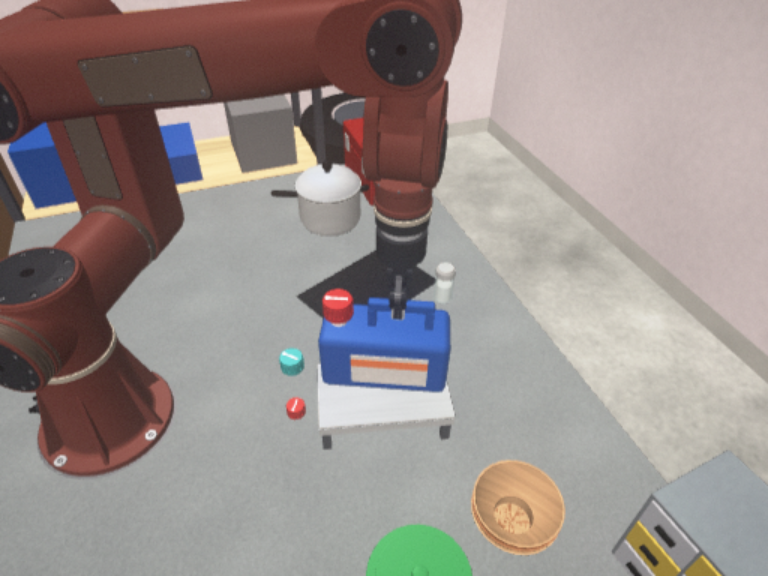

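The canister hangs level in the grip (cap at (338,305), bar at (400,305)), clear of the riser.

```bash
python3 -m crank '10 2 8 -3 -0.02;10 6 28 -4 -0.06;10 12 60 -4 -0.14;10 20 100 -4 -0.23;10 28 140 -4 -0.32;10 36 180 -4 -0.41;10 43 220 -4 -0.5;10 50 255 -4 -0.58;10 56 285 -4 -0.65;10 62 312 -4 -0.71' | tail -6;  python3 go.py 629.4 189.8 290 203.1
```

```text
time_s: 5.7
eef_pos: [611.9, 126.5, 290.3]
eef_rot: [180.0, 0.0, -164.3]
wrist_force: [-0.2, -0.2, -9.2]
grip_width: 15.1
gripper_force: 58.9
shift [-33.9  56.3   0.3] twist -0.13 t 5.7 at [611.9 126.5 290.3] [ 180.     0.  -164.3]
```

```bash
python3 -m crank '10 -11 18 0 -0.04;10 -20 33 0 -0.08;10 -28 47 0 -0.11;10 -33 54 0 -0.13;10 -34 56 0 -0.13;10 -34 56 0 -0.13;10 -34 56 0 -0.13' | tail -6; python3 go.py 629.4 189.8 150 203.1; python3 - <<'E'
from m import *
f=grab("side");save(f,"s3.png",s=1.5)
E
```

```text
time_s: 6.58
eef_pos: [630.2, 186.0, 290.4]
eef_rot: [-180.0, 0.0, -157.2]
wrist_force: [0.4, 0.5, -8.7]
grip_width: 15.1
gripper_force: 58.9
shift [ -0.7   3.8 140.4] twist -0.006 t 6.58 at [630.2 186.  290.4] [-180.     0.  -157.2]
```

View pics/s3.png

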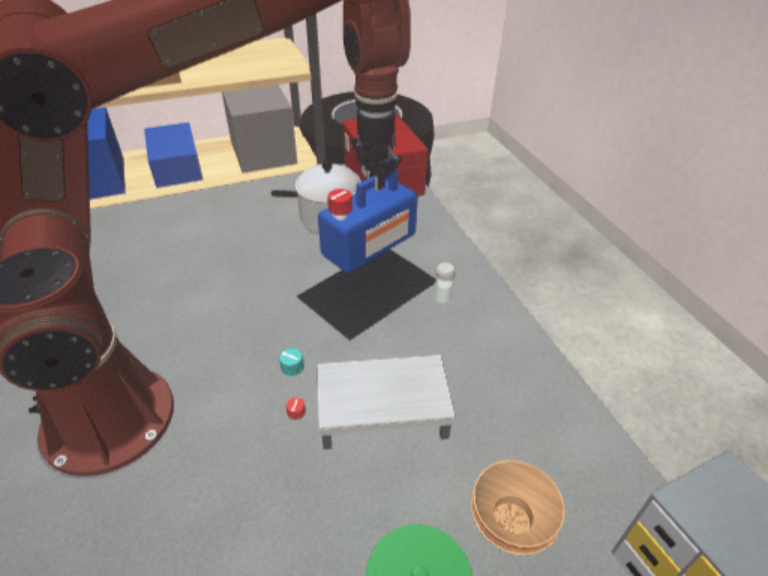

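The canister hangs upright over the mat at (368,225), clear of the popper and the shaker. Now I lower it.

```bash
python3 -m crank '10 -0.5 3 15 -0.006;10 -0.5 3 40 -0.006;10 -0.5 3 65 -0.006;10 -0.5 3 90 -0.006;10 -0.5 3 110 -0.006;10 -0.5 3 122 -0.006;10 -0.5 3 130 -0.006;10 -0.5 3 134 -0.006;10 -0.5 3 134 -0.006' | head -4;  python3 -m crank '10 0 0 1 0;10 0 0 2 0;10 0 0 3 0;10 0 0 4 0;10 0 0 5 0;10 0 0 5 0;10 0 0 5 0'
```

```text
time_s: 7.75
eef_pos: [629.6, 189.5, 156.6]
eef_rot: [-180.0, 0.0, -156.8]
wrist_force: [0.0, -0.2, -9.3]
time_s: 8.62
eef_pos: [629.5, 189.6, 151.4]
eef_rot: [180.0, 0.0, -156.8]
wrist_force: [-0.0, 0.3, -8.7]
grip_width: 14.8
gripper_force: 59.0
```

```bash
python3 -m crank '10 0 0 0.5 0;10 0 0 1 0;10 0 0 1.5 0;10 0 0 1.5 0;10 0 0 1.5 0'
```

```text
time_s: 9.25
eef_pos: [629.7, 189.8, 150.8]
eef_rot: [-180.0, 0.1, -156.8]
wrist_force: [-3.6, 1.6, 4.7]
grip_width: 14.8
gripper_force: 60.7
```

```bash
python3 -m crank '85 0 0 0 0;85 0 0 0 0;85 0 0 0 0;85 0 0 0 0;85 0 0 0 0;85 0 0 -10 0;85 0 0 -50 0;85 0 0 -100 0;85 0 0 -120 0;85 0 0 -120 0'; python3 - <<'E'
from m import *
import pickle
f=grab("wrist");save(f,"w4.png",s=1.5);pickle.dump(f,open("w4.pkl","wb"))
c=big(red(f,(200,30),(300,130)));P=np.array([won(f,*p[0],176)[:2] for p in c],np.float32);C,r=cv2.minEnclosingCircle(P);print("cap",C,r)
E
```

```text
time_s: 10.5
eef_pos: [630.4, 189.7, 272.4]
eef_rot: [-179.9, 0.2, -156.8]
wrist_force: [0.4, 0.4, -0.9]
grip_width: 85.3
gripper_force: 0.0
cap (537.413330078125, 150.62991333007812) 24.31199836730957
```

View pics/w4.png

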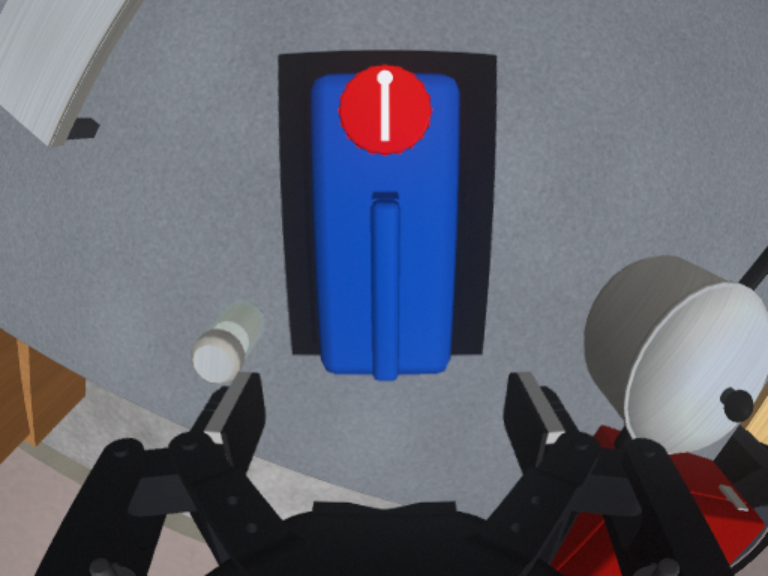

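The canister stands aligned and nearly central on the mat, with the cap at (385,109) and even mat margins at the sides (285 and 490).

```bash
python3 go.py 537.5 150.5 138 168.8
```

```text
shift [100.5   0.4 132.2] twist 0.6 t 10.55 at [629.9 189.6 270.4] [-1.800e+02  1.000e-01 -1.568e+02]
```

```bash
python3 -m crank '66 40 0 0 0.1;66 80 0 0 0.25;66 100 0.4 0 0.4;66 100.5 0.4 20 0.55;66 100.5 0.4 50 0.6;66 100.5 0.4 75 0.6;66 100.5 0.4 75 0.6;66 100.5 0.4 75 0.6'; python3 go.py 537.5 150.5 138 168.8; python3 - <<'E'
from m import *
f=grab("wrist")
c=big(red(f,(150,30),(350,330)));P=np.array([won(f,*p[0],176)[:2] for p in c],np.float32);C,r=cv2.minEnclosingCircle(P);print("cap",C,r)
E
```

```text
time_s: 11.55
eef_pos: [536.9, 150.4, 195.1]
eef_rot: [180.0, -0.0, 168.8]
wrist_force: [-0.4, 0.2, 0.8]
grip_width: 65.8
gripper_force: 0.0
shift [-0.6  0.3 57.1] twist -0.0 t 11.55 at [536.9 150.4 195.1] [180.   -0.  168.8]
cap (530.9525756835938, 152.2641143798828) 28.277257919311523
```

```bash
python3 -m crank '66 -0.6 0.3 20 0;66 -0.6 0.3 38 0;66 -0.6 0.3 50 0;66 -0.6 0.3 57 0;66 -0.6 0.3 57 0;40 -0.6 0.3 57 0;40 -0.6 0.3 57 0;40 -0.6 0.3 57 0;40 -0.6 0.3 57 0;40 -0.6 0.3 57 0'; python3 - <<'E'
from m import *
f=grab("side");save(f,"s5.png",(190,80,310,200),5)
E
```

```text
time_s: 12.85
eef_pos: [538.0, 150.5, 138.7]
eef_rot: [180.0, 0.1, 168.8]
wrist_force: [-1.7, -1.6, 5.5]
grip_width: 48.4
gripper_force: 61.8
```

View pics/s5.png

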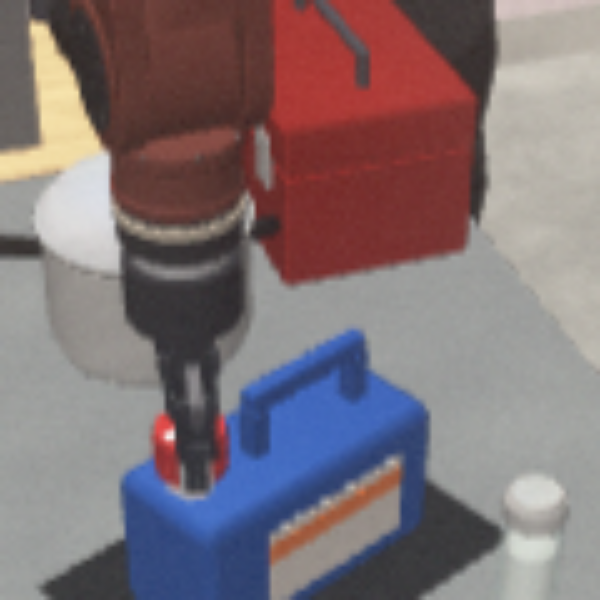

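The fingers hold the red cap at crop (192,455), clear of the handle post at (255,425). Next I push down.

```bash
python3 -m crank '40 0 0 1.5 0;40 0 0 3 0;40 0 0 4 0;40 0 0 5 0;40 0 0 5.5 0;40 0 0 5.5 0;40 0 0 5.5 0'
```

```text
time_s: 13.78
eef_pos: [538.0, 150.5, 133.9]
eef_rot: [180.0, 0.1, 168.8]
wrist_force: [-4.8, -2.2, 11.3]
grip_width: 49.2
gripper_force: 62.1
```

```bash
python3 -m crank '40 0 0 0.7 0;40 0 0 1.5 0;40 0 0 1.5 0;40 0 0 1.5 -0.05;40 0 0 1.5 -0.12;40 0 0 1.5 -0.2'; python3 -m crank '40 0 0 0 -0.1;40 0 0 0 -0.2;40 0 0 0 -0.3;40 0 0 0 -0.4;40 0 0 0 -0.5;40 0 0 0 -0.6;40 0 0 0 -0.7;40 0 0 0 -0.8;40 0 0 0 -0.9;40 0 0 0 -1'
```

```text
time_s: 14.52
eef_pos: [538.7, 150.8, 132.8]
eef_rot: [180.0, 0.2, -179.6]
wrist_force: [-1.6, 0.4, 12.1]
grip_width: 48.5
gripper_force: 62.8
time_s: 15.78
eef_pos: [539.1, 150.9, 133.0]
eef_rot: [-179.8, 0.2, -122.3]
wrist_force: [-0.4, 0.8, 11.4]
grip_width: 48.7
gripper_force: 62.7
```

```bash
python3 -m crank '40 0 0 -2 0;40 0 0 -4 0;40 0 0 -6 0;40 0 0 -8 0;40 0 0 -10 0;40 0 0 -10 0'
```

```text
time_s: 16.52
eef_pos: [538.1, 150.7, 141.4]
eef_rot: [-179.9, 0.1, -122.5]
wrist_force: [2.2, 0.4, 4.7]
grip_width: 48.5
gripper_force: 61.8
```

```bash
python3 -m crank '40 0 0 -3 0;40 0 0 -6 0;40 0 0 -9 0;40 0 0 -12 0;40 0 0 -12 0'
```

```text
time_s: 17.15
eef_pos: [537.7, 150.6, 153.1]
eef_rot: [-180.0, 0.0, -122.5]
wrist_force: [-0.6, 0.9, -0.7]
grip_width: 48.7
gripper_force: 61.8
```

```bash
python3 -m crank '40 0 0 -15 0;40 0 0 -35 0;40 0 0 -55 0;40 0 0 -72 0;40 0 0 -79 0;40 0 0 -79 0;40 0 0 -79 0;40 0 0 -79 0'; python3 - <<'E'
from m import *
f=grab("side");save(f,"s6.png",(190,50,320,210),3.7)
E
```

```text
time_s: 18.15
eef_pos: [537.2, 150.5, 231.0]
eef_rot: [179.9, -0.0, -122.5]
wrist_force: [0.2, -0.2, -0.3]
grip_width: 48.7
gripper_force: 61.9
```

View pics/s6.png

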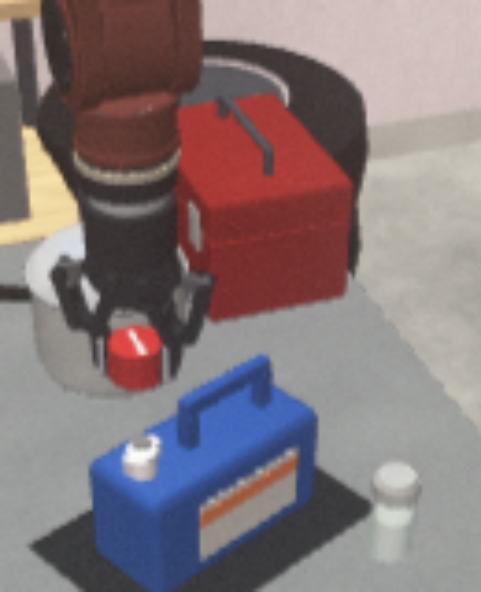

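The red cap is held at (135,357) above the open white neck at (142,455). The canister stands upright on the mat.

```bash
python3 -c "
from bench import bot
print(bot.finish_job())"
```

```text
the job is handed in; nothing more can be done
None
```

The job is handed in: the canister stands upright on the middle of the mat, and the red cap is off and held in the gripper about 85 mm above the open neck, after about 18 s of robot time.

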